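Centre-punch the scribed hole position on a brass back-plate

TASK

Take the automatic centre punch out of the tool rack, set its point on the scribed cross in the blue patch of the brass plate and press straight down until the punch trips, so that its mark falls inside the small scribed circle. Then put the punch back upright in its hole in the rack, down on its guard, and let go; leave the plate lying where it is and do not disturb the loupe, the screwdriver or the small brass drip pan.

Things in the scene. Friction and masses are not known exactly. Their poses are not given: they have to be found in the camera images.
- punch_grip (a point): Automatic centre punch, loose, 134 mm long, 0.26 kg: point on its axis at the middle of its dark knurled grip (18 mm diameter, 44 mm long), 103 mm above the tip while cocked. z runs along the axis from the tip to the brass cap, whose top is 31 mm above here. It starts hanging by its guard in the large hole of the rack.
- punch_guard (a point): Centre of the underside of the punch's round black rubber guard (40 mm diameter, 6 mm thick), 28 mm below the middle of the grip. Fingers can bear on the guard's top when pressing. The steel housing below it is 25 mm in diameter for 10 mm, tapers to 20 mm and ends 53 mm below here; the 7.6 mm nose stands out a further 22 mm.
- punch_tip (a point): Tip of the punch, on its axis, at the end of the sliding nose. Pressed on something, the nose gives from 4 N, the force rises 1 N per mm, and at about 12 N, some 8 to 10 mm in, the punch trips with a snap and the force drops by several N. A hard stop follows 18 mm in. When lifted off, the nose springs out and re-cocks by itself.
- punch_trip (a joint): The trip inside the punch, in m: 0 while the punch is cocked, jumps to about 0.006 when it trips, falls back to 0 when the punch is lifted off.
- mark (a point): Crossing of two scribed lines on the top face of the brass plate, inside a scribed circle of 10 mm diameter, on a patch of dark blue marking-out colour 52 x 50 mm; 35 mm above the table. z is up; y runs along the plate.
- plate: Loose brass back-plate blank, an oblong with round ends, 150 mm long (its y), 80 mm wide, 5 mm thick, 0.45 kg; origin at the centre of its underside. The scribed cross lies 18 mm from its middle towards +y. It lies flat on a fixed steel bench block, 108 mm square on a 112 mm square rubber foot, top 30 mm above the table.
- rack_hole (a point): Centre of the punch's hole at the top face of the fixed wooden tool rack, 90 mm above the table. Round, 29 mm in diameter, through a 12 mm top board; free below it down to 10 mm above the table. With the punch hanging in it, the underside of the guard is at this point. x runs across the rack, y along it.
- rack: The fixed wooden tool rack, 70 mm wide (its x), 164 mm long (its y), 90 mm high; origin at the centre of its underside. The punch's hole is 45 mm from the middle towards -y. A marker stands upright in the rack 22 mm and a pencil 56 mm from the middle towards +y, their tops about 155 mm above the table.
- loupe: Small black eye loupe standing on the table beyond the work, 38 mm diameter, 31 mm high; origin at the centre of its underside. A bystander.
- screwdriver: Screwdriver with a yellow handle, 144 mm long, lying on the table at the right; origin under its middle. A bystander.
- drip_pan_2: Small brass drip pan of a candlestick, 51 mm diameter, 44 mm high, standing beyond the work; origin at the centre of its underside. A bystander.

How it is judged:
On the way:
1. the punch, held upright with its point on the plate inside the scribed circle, is pressed down until it trips (value of joint punch_trip above 0.0045 m and horizontal distance between punch_tip and mark below 0.005 m and z of punch_tip in the frame of mark below 0.003 m and angle between punch_grip's own z axis and vertical below 0.17 rad), for 0.05 s.
At the end, for the whole second after the job is handed in: the punch hangs upright (within 7 degrees) in its hole of the rack (its grip within 7 mm of the hole, seen from above) with its guard down on the top board (height within about 3 mm), re-cocked, and the scribed cross lies within 12 mm of where it was (horizontal distance between punch_grip and rack_hole below 0.007 m and z of punch_grip in the frame of rack_hole between 0.024 and 0.031 m and angle between punch_grip's own z axis and vertical below 0.12 rad and value of joint punch_trip below 0.002 m and distance of mark from where it was at the start of the episode below 0.012 m); the robot touches nothing.
It fails at once if the punch trips on the plate more than 6 mm from the scribed cross (value of joint punch_trip above 0.0045 m and horizontal distance between punch_tip and mark between 0.006 and 0.095 m and z of punch_tip in the frame of mark between -0.004 and 0.003 m).
It fails at once if the loupe, the screwdriver or the drip pan is moved by more than 30 mm (distance of any of loupe, screwdriver, drip_pan_2 from where it was at the start of the episode above 0.03 m).
It also fails if it takes over 54 s, if anything falls off the work surface, if the arm or the gripper's body presses on something with over 40 N, if the wrist force passes 120 N, or if a joint passes its speed limit or range.

ROBOT

A 7-joint arm with a two-finger parallel gripper is mounted at the origin on a cart in front of the work surface, level with it; the furniture and walls round the work are solid. World frame = base frame: x ahead of the robot, y to its left, z up, the work surface at z = 0. Lengths are in m, angles in rad, forces in N, time in s.
With the tool pointing down it reaches from about 0.4 to 0.85 m from the base axis. Payload 10.4 kg.
Tool frame: the origin (TCP) lies between the finger pads; the fingertips stand manip.finger_overhang ahead of it and the grasp point (between the pads) lies 11 mm behind it (manip.finger_overhang is the distance from the TCP to the fingertips, in m); x points along the fingers, z is the direction in which the jaws open and shut, and the axes are right-handed (so a half turn about x gives the same grasp; the last joint's range is limited). The gripper opens to 85 mm and grips with 20 to 120 N. Pads are 22 mm wide; open, the fingers measure 114 mm over their backs; the gripper's body (76 mm by 85 mm) begins 54 mm behind the grasp point. The pads swing forward as they close: fully open they stand 13 mm farther back than shut.
Start: joints at [1.129, 0.332, -0.065, 1.46, 0.022, 1.35, -0.088], TCP at [0.254, -0.571, 0.239] pointing down, gripper open.
Joint ranges: [-2.6, 2.6], [-0.5, 2.12], [-1.47, 1.34], [0.16, 2.42], [-1.27, 4.41], [0.06, 2.06], [-2.6, 2.6]. Speed limits (rad/s): [2.22, 2.22, 2.79, 2.79, 3.14, 3.14, 3.14].

INTERFACE

Orientations are given as a unit quaternion [x, y, z, w].
In Python, from workcell import get_obs, camera, workorder, manip gives the robot as it stands. The module is installed in compiled form; this text tells all that it offers.
- The arm moves only by the tool play_rows, never from a script. Its argument "increments" is text: rows parted by semicolons, each of 4 numbers parted by spaces: the shift along the tool's x, y, z in m, then the turn about the tool's x in rad. A call has 1 to 20 rows; each row shifts and turns the pose as measured when the row begins, along the tool's axes as they then stand; what a row does not reach is not made up. A row lasts 1/10 s, in which the tool goes at most 50 mm and 8.59 degrees, less where a joint would pass 70% of its speed; a pose out of reach is approached as far as the arm can. A call is refused whole if a number of a shift passes 0.05 or a number of a turn 0.15, either way. A call with a gripper value outside its range is refused whole. "hand" is the gripper command: -1 is fully open, 1 is shut, values between are in proportion, set as the call begins (left out, the last holds). The fingers move at their own pace and stop on an object; "squeeze" is the grip in N (left out, the last holds). Time passes only in rows, so rows that do not move let the fingers close. It gives the time, the measured TCP pose, the force and the opening at its end, in the units of the state.
- get_obs(): the state, without advancing time (a new reading comes with each control period).
- camera(name): name is "side" or "top" or "wrist"; returns a dict with "img" (420x560x3 uint8, blue, green, red), "fov_y" (degrees; the focal length in pixels is half the picture's height over the tangent of half this angle, whatever the lens; pixels are square), "cx", "cy" (the principal point, pixels), "distortion" ([k1, k2, p1, p2, k3] as OpenCV has them; the pictures are not rectified), "R" (3x3) and "t" (3): a world point X has camera coordinates R X + t; the wrist camera has in their place "tool_from_camera" (4x4, takes a point from camera to tool coordinates, whose origin is the TCP and whose axes are the tool frame's). Camera axes: x right, y down, z forward; pixel columns grow to the right and rows downward; lengths in m; the calibration is good to about 2 mm. A picture is of the moment at which its call begins: read the wrist's pose just before it. There is no depth.
- workorder.hand_in(): hands the job in, once; it reports no verdict.
The state is a dict: "clock": time; "joint_pos": joint angles; "joint_velocities": joint speeds; "tau": joint torques, N m; "position": TCP position; "ee_rot": TCP orientation; "ft_force": force on the tool from outside, world axes, zero at the start; "torque": the same for the moment, N m; "grip_width": opening from 0.0 (shut) to 1.0 (fully open).
Only numpy, scipy, OpenCV 4.12 (cv2) and the standard library are available. Lean on these libraries where they do the work, as an engineer would, in place of code of your own. Each camera call takes 0.05 s, during which the arm holds its last target.

## Working session

There is one attempt and no reset: what is moved stays moved. The work goes in short steps, Python scripts to look and compute and a tool call to move; the robot and the scene stay as the last step left them, time stands still between calls to the robot, and variables do not carry over. Pictures are saved under pics/ and viewed, and the job is handed in when it is done.

Besides the shell and the picture viewer there is one more tool, called by a JSON object that holds its "method" and its "body", one argument or row to a line. play_rows: Moves the arm, as the interface text tells. Its arguments: {"type":"object","properties":{"increments":{"type":"string"},"hand":{"type":"number"},"squeeze":{"type":"number"}},"required":["increments"]}

```bash
mkdir -p pics; python3 - <<'E'
from workcell import get_obs,camera,manip
import cv2,json,numpy as np,pickle
o=get_obs();print(o);print(manip.finger_overhang)
for n in("side","top","wrist"):
    c=camera(n);cv2.imwrite(f"pics/{n}0.png",c["img"]);pickle.dump(c,open(f"{n}0.pkl","wb"))
    print(n,{k:np.round(v,4).tolist() for k,v in c.items() if k!="img"})
E
```

```text
{'clock': 0.0, 'joint_pos': array([ 1.12941357,  0.33287762, -0.06470461,  1.46095421,  0.02162079,
        1.34986787, -0.08853241]), 'joint_velocities': array([-0.00169649, -0.00106864, -0.00070178,  0.00086152,  0.00031194,
       -0.001068  , -0.00094503]), 'tau': array([ 2.81271787e-04, -6.25440788e+01,  4.93450672e-02, -3.91600764e+01,
        1.61911862e-02,  9.99942800e-03,  4.21983736e-05]), 'position': array([ 0.25400172, -0.57066564,  0.23850618]), 'ee_rot': array([ 0.38539354,  0.59344417, -0.38490058,  0.5925769 ]), 'ft_force': array([-0.32875448,  0.04177587, -0.44102383]), 'torque': array([-0.02990895, -0.02651179, -0.03621406]), 'grip_width': 1.002215442088358}
0.008
side {'fov_y': 50.5524, 'cx': 282.7096, 'cy': 210.4663, 'distortion': [-0.0539, 0.0, 0.0, 0.0, 0.0], 'R': [[-0.8298, -0.5579, -0.0164], [-0.3461, 0.5375, -0.769], [0.4378, -0.6324, -0.639]], 't': [0.4182, 0.2696, 0.6806]}
top {'fov_y': 49.7018, 'cx': 274.6196, 'cy': 211.994, 'distortion': [0.0411, 0.0, 0.0, 0.0, 0.0], 'R': [[0.03, -0.9993, -0.0204], [-0.9894, -0.0268, -0.143], [0.1424, 0.0244, -0.9895]], 't': [-0.0254, 0.5479, 0.9736]}
wrist {'fov_y': 70.3797, 'cx': 282.615, 'cy': 206.898, 'distortion': [-0.0422, 0.0, 0.0, 0.0, 0.0], 'tool_from_camera': [[-0.0003, -0.3039, 0.9527, -0.1345], [0.0005, -0.9527, -0.3039, 0.0787], [1.0, 0.0004, 0.0005, -0.0007], [0.0, 0.0, 0.0, 1.0]]}
```

View pics/side0.png

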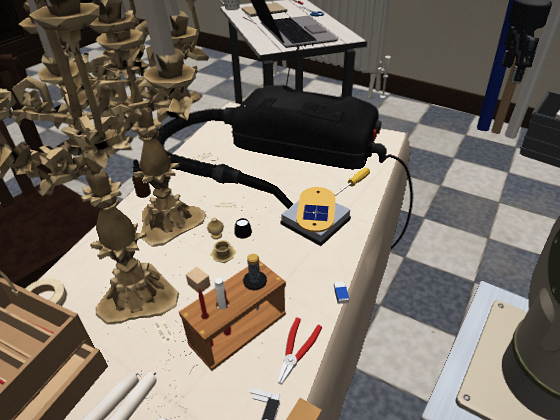

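View pics/top0.png

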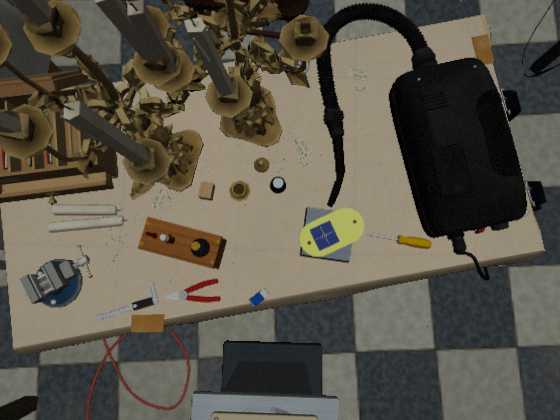

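View pics/wrist0.png

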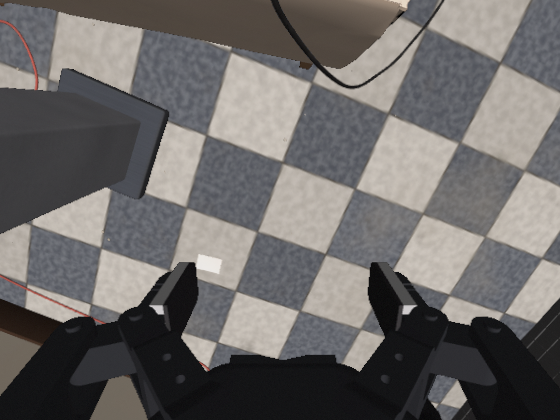

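The side view shows the punch's cap at about (253,258), the guard at (255,282) and the blue patch at (316,212). In the top view the punch is near (200,247) and the patch near (323,235). Next I'll enlarge both.

```bash
python3 - <<'E'
import cv2,pickle,numpy as np
s=pickle.load(open("side0.pkl","rb"))["img"];t=pickle.load(open("top0.pkl","rb"))["img"]
def crop(i,x,y,w,h,k):return cv2.resize(i[y:y+h,x:x+w],None,fx=k,fy=k,interpolation=cv2.INTER_CUBIC)
a=crop(s,200,240,100,75,4);b=crop(s,275,175,100,75,4);c=crop(t,130,205,100,75,4);d=crop(t,290,195,100,75,4)
cv2.imwrite("pics/z0.png",np.vstack([np.hstack([a,b]),np.hstack([c,d])]))
E
```

```text
(no output)
```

View pics/z0.png

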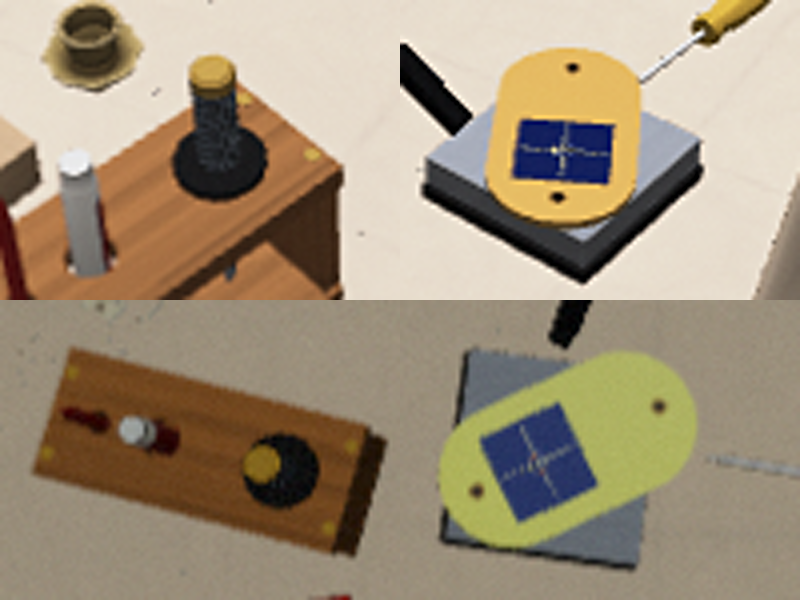

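```bash
cat > h.py <<'E'
import cv2,numpy as np,pickle
from scipy.spatial.transform import Rotation as Ro
def K(c):
    f=c["img"].shape[0]/2/np.tan(np.radians(c["fov_y"])/2); return np.array([[f,0,c["cx"]],[0,f,c["cy"]],[0,0,1]])
def pose(c,o=None):  # world R_wc, centre
    if "R" in c: R=np.array(c["R"]);return R.T,-R.T@np.array(c["t"])
    T=np.array(c["tool_from_camera"]);Rt=Ro.from_quat(o["ee_rot"]).as_matrix()
    return Rt@T[:3,:3],Rt@T[:3,3]+o["position"]
def ray(c,uv,o=None):
    p=cv2.undistortPoints(np.array([[uv]],float),K(c),np.array(c["distortion"]))[0,0]
    R,C=pose(c,o);d=R@np.array([p[0],p[1],1]);return C,d/np.linalg.norm(d)
def onz(c,uv,z,o=None):
    C,d=ray(c,uv,o);return C+d*(z-C[2])/d[2]
def tri(*rs):
    A=0;b=0
    for C,d in rs:
        P=np.eye(3)-np.outer(d,d);A=A+P;b=b+P@C
    X=np.linalg.solve(A,b);return X,[np.linalg.norm((np.eye(3)-np.outer(d,d))@(X-C)) for C,d in rs]
def proj(c,X,o=None):
    R,C=pose(c,o);r=cv2.Rodrigues(R.T)[0];return cv2.projectPoints(np.array([X],float),r,-R.T@C,K(c),np.array(c["distortion"]))[0][0,0]
def blob(m,box=None):
    if box is not None:
        k=np.zeros_like(m);x,y,w,h=box;k[y:y+h,x:x+w]=m[y:y+h,x:x+w];m=k
    cs=cv2.findContours(m,cv2.RETR_EXTERNAL,cv2.CHAIN_APPROX_NONE)[0];return max(cs,key=cv2.contourArea)
E
python3 - <<'E'
from h import *
s=pickle.load(open("side0.pkl","rb"));t=pickle.load(open("top0.pkl","rb"))
from workcell import get_obs
print("tool axes\n",Ro.from_quat(get_obs()["ee_rot"]).as_matrix().round(4))
for n,c,box in(("side",s,(290,190,60,45)),("top",t,(300,210,50,50))):
    i=c["img"].astype(int);m=((i[...,0]>i[...,2]+40)).astype(np.uint8)*255
    b=blob(m,box);(q)=cv2.minAreaRect(b);M=cv2.moments(b);uv=(M["m10"]/M["m00"],M["m01"]/M["m00"])
    print(n,uv,q, "patch centroid",onz(c,uv,.035))
for n,c,uv in(("side",s,(315.75,212.3)),("top",t,(324.2,235.2))):print("cross",n,onz(c,uv,.035))
print("cap tri",tri(ray(s,(253.2,256.0)),ray(t,(195.4,246))))
print("cap side/top at .149",onz(s,(253.2,256.0),.149),onz(t,(195.4,246),.149))
print("guard",onz(s,(255,280),.096),onz(t,(200.2,247.5),.096))
# top board corners in top view
for p in((70,348),(370,428),(334,553),(34,472)):
    uv=(p[0]/4+130,(p[1]-300)/4+205);print("rack",onz(t,uv,.09).round(4))
for p in((243,85),(342,168)):
    print("rack side",onz(s,(p[0]/4+200,p[1]/4+240),.09).round(4))
# plate holes
print("holes",[onz(t,((u-400)/4+290,(v-300)/4+195),.035).round(4) for u,v in((658,406),(476,491))])
E
```

```text
tool axes
 [[-4.000e-04  9.136e-01  4.067e-01]
 [ 9.000e-04  4.067e-01 -9.136e-01]
 [-1.000e+00 -0.000e+00 -1.000e-03]]
side (315.3049645390071, 212.33333333333334) ((315.5681457519531, 212.41050720214844), (23.14234733581543, 14.222249984741211), 3.5763344764709473) patch centroid [ 0.50072953 -0.12165267  0.035     ]
top (324.1255868544601, 235.13732394366198) ((324.3000183105469, 235.10003662109375), (21.913463592529297, 21.0190372467041), 63.43495178222656) patch centroid [ 0.50003477 -0.12114446  0.035     ]
cross side [ 0.49998397 -0.12226538  0.035     ]
cross top [ 0.49989994 -0.12131105  0.035     ]
cap tri (array([0.46096357, 0.14180489, 0.14923907]), [np.float64(0.000432917432352269), np.float64(0.0004329174323522557)])
cap side/top at .149 [0.46152488 0.14179555 0.149     ] [0.46060842 0.14161764 0.149     ]
guard [0.45986253 0.14434732 0.096     ] [0.46111463 0.14187643 0.096     ]
rack [0.523  0.2584 0.09  ]
rack [0.4849 0.0972 0.09  ]
rack [0.4191 0.1129 0.09  ]
rack [0.4569 0.2726 0.09  ]
rack side [0.4806 0.1004 0.09  ]
rack side [0.4185 0.1162 0.09  ]
holes [array([ 0.5324, -0.1881,  0.035 ]), array([ 0.4822, -0.088 ,  0.035 ])]
```

{"method": "play_rows", "body": {
  "increments": "0 0.0336 -0.0302 0;0 0.0336 -0.0302 0;0 0.0336 -0.0302 0;0 0.0336 -0.0302 0;0 0.0336 -0.0302 0;0 0.0336 -0.0302 0;0 0.0336 -0.0302 0;0 0.0336 -0.0302 0;0 0.0336 -0.0302 0;0 0 0 0",
  "hand": -1
}}

```text
clock: 1.15
position: [0.4232, -0.1852, 0.2356]
ee_rot: [0.386, 0.594, -0.386, 0.591]
ft_force: [-0.9, -0.5, 0.8]
grip_width: 0.997
```

{"method": "play_rows", "body": {
  "increments": "0 0.022 -0.037 0;0 0.022 -0.037 0;0 0.022 -0.037 0;0 0.022 -0.037 0;0 0.022 -0.037 0;0 0.022 -0.037 0;0 0 0 -0.13;0 0 0 -0.13;0 0 0 -0.13;0 0 0 -0.13;0 0 0 -0.13;0 0 0 -0.13;0 0 0 -0.13;0 0 0 0"
}}

```text
clock: 2.55
position: [0.4538, 0.0785, 0.2342]
ee_rot: [0.075, 0.705, -0.075, 0.701]
ft_force: [0.9, 0.2, -0.3]
grip_width: 0.998
```

```bash
cat >> h.py <<'E'
def delta(target,yaw=None):
    from workcell import get_obs
    o=get_obs();R=Ro.from_quat(o["ee_rot"]).as_matrix();d=np.array(target)-o["position"]
    print("clock",round(o["clock"],2),"pos",o["position"].round(4),"tool delta",(R.T@d).round(4),"yaw z",np.degrees(np.arctan2(R[1,2],R[0,2])).round(2),"F",o["ft_force"].round(1),"w",round(o["grip_width"],3))
    print("axes",R.round(4).tolist());return o
E
python3 - <<'E'
from h import *
from workcell import camera
o=delta((.461,.142,.107))
c=camera("wrist");pickle.dump((c,o),open("w1.pkl","wb"));cv2.imwrite("pics/w1.png",c["img"])
E
```

```text
clock 2.55 pos [0.4538 0.0785 0.2342] tool delta [ 0.1272  0.0637 -0.0056] yaw z -12.2 F [ 0.9  0.2 -0.3] w 0.998
axes [[-0.006, 0.2113, 0.9774], [0.0008, 0.9774, -0.2113], [-1.0, -0.0005, -0.006]]
```

View pics/w1.png

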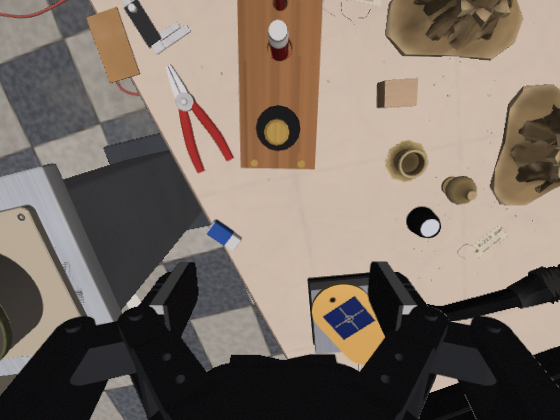

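The wrist view is clear. The cap is at about (277,132), the guard at (278,127) and the scribed cross at (349,318). I'll refine these positions from it.

```bash
python3 - <<'E'
from h import *
c,o=pickle.load(open("w1.pkl","rb"));i=c["img"].astype(int)
m=((i[...,0]>i[...,2]+40)).astype(np.uint8)*255
b=blob(m,(315,285,70,70));M=cv2.moments(b);uv=(M["m10"]/M["m00"],M["m01"]/M["m00"]);print("patch",uv,onz(c,uv,.035,o))
m=(i.max(2)<70).astype(np.uint8)*255
m2=m.copy();b=blob(m,(245,95,65,65));print("guard",cv2.minEnclosingCircle(b),onz(c,cv2.minEnclosingCircle(b)[0],.095,o))
m=((i[...,2]>i[...,0]+50)&(i[...,1]>75)).astype(np.uint8)*255
b=blob(m,(258,108,40,40));q=cv2.minEnclosingCircle(b);print("cap",q,onz(c,q[0],.147,o))
cv2.imwrite("pics/w1z.png",np.hstack([cv2.resize(c["img"][90:170,235:315],None,fx=5,fy=5),cv2.resize(c["img"][278:358,310:390],None,fx=5,fy=5)]))
E
```

```text
patch (348.6129753914989, 317.5788082163921) [ 0.5012033 -0.120219   0.035    ]
guard ((277.7008972167969, 127.50446319580078), 22.506549835205078) [0.46298307 0.14374584 0.095     ]
cap ((276.5, 132.0), 13.009712219238281) [0.46300857 0.14310988 0.147     ]
```

View pics/w1z.png

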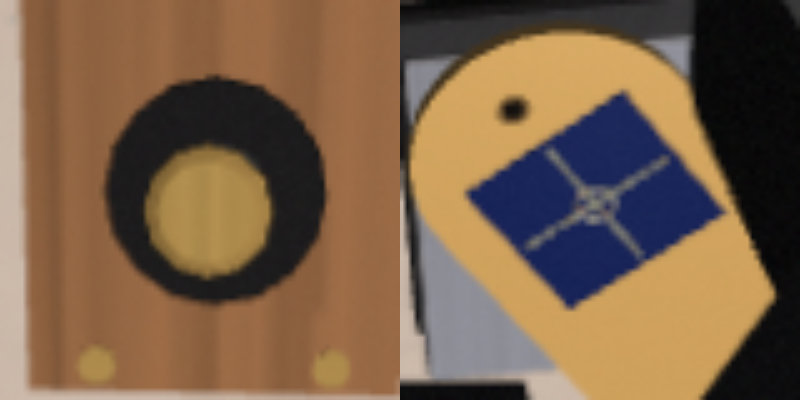

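{"method": "play_rows", "body": {
  "increments": "0 0.032 -0.003 0;0 0.032 -0.003 0;0 0 0 0;0.03 0 0 0;0.03 0 0 0;0.02 0 0 0;0 0 0 0"
}}

```text
clock: 3.3
position: [0.4628, 0.1415, 0.152]
ee_rot: [0.088, 0.703, -0.088, 0.7]
ft_force: [0.5, -0.1, 0.1]
grip_width: 1.001
```

```bash
python3 - <<'E'
from h import *
from workcell import camera
o=delta((.4618,.1425,.107))
c=camera("wrist");pickle.dump((c,o),open("w2.pkl","wb"));cv2.imwrite("pics/w2.png",c["img"])
E
```

```text
clock 3.3 pos [0.4628 0.1415 0.152 ] tool delta [ 0.045   0.0007 -0.001 ] yaw z -14.33 F [ 0.5 -0.1  0.1] w 1.001
axes [[-0.0043, 0.2475, 0.9689], [0.0001, 0.9689, -0.2475], [-1.0, -0.0009, -0.0042]]
```

View pics/w2.png

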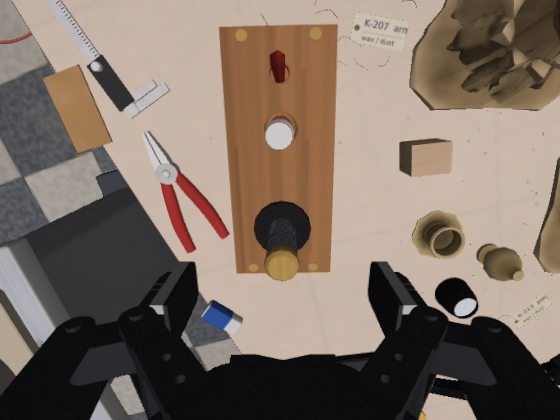

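The punch is now between the open fingers, with its cap at (282,265) and guard at (282,228). I'll check the grasp offset in the tool frame before going down.

```bash
python3 - <<'E'
from h import *
c,o=pickle.load(open("w2.pkl","rb"));i=c["img"].astype(int)
m=((i[...,2]>i[...,0]+50)&(i[...,1]>75)).astype(np.uint8)*255
b=blob(m,(262,245,40,40));(q,r)=cv2.minEnclosingCircle(b);R=Ro.from_quat(o["ee_rot"]).as_matrix()
print(q,r)
for n,uv,z in(("cap",(282,264),.149),("guard",(282,229),.096)):
  X=onz(c,uv,z,o);print(n,X.round(4),"tool",(R.T@(X-o["position"])).round(4))
E
```

```text
(281.5, 260.0) 22.896604537963867
cap [0.4637 0.1455 0.149 ] tool [ 0.003   0.0041 -0.0002]
guard [0.4629 0.1437 0.096 ] tool [ 0.056   0.0022 -0.0002]
```

{"method": "play_rows", "body": {
  "increments": "0.02 0.001 0 0;0.02 0.001 0 0;0.005 0 0 0;0 0 0 0"
}}

```text
clock: 3.75
position: [0.4673, 0.1432, 0.1125]
ee_rot: [0.092, 0.7, -0.091, 0.702]
ft_force: [0.6, -1.0, 1.2]
grip_width: 0.999
```

```bash
python3 - <<'E'
from h import *
delta((.4625,.1437,.108))
E
```

```text
clock 3.75 pos [0.4673 0.1432 0.1125] tool delta [ 0.0045 -0.0008 -0.0048] yaw z -14.8 F [ 0.6 -1.   1.2] w 0.999
axes [[0.0037, 0.2555, 0.9668], [0.001, 0.9668, -0.2555], [-1.0, 0.0019, 0.0034]]
```

{"method": "play_rows", "body": {
  "increments": "0.0045 -0.0005 -0.0045 0;0 0 0 0;0 0 0 0"
}}

```text
clock: 4.05
position: [0.464, 0.1441, 0.1107]
ee_rot: [0.092, 0.699, -0.091, 0.704]
ft_force: [0.6, -0.6, 1.4]
grip_width: 0.999
```

```bash
python3 - <<'E'
from h import *
delta((.4625,.1437,.108))
E
```

```text
clock 4.05 pos [0.464  0.1441 0.1107] tool delta [ 0.0027 -0.0008 -0.0014] yaw z -14.9 F [ 0.6 -0.6  1.4] w 0.999
axes [[0.0075, 0.2571, 0.9663], [0.0013, 0.9664, -0.2571], [-1.0, 0.0032, 0.0069]]
```

{"method": "play_rows", "body": {
  "increments": "0.0025 0 0 0;0 0 0 0;0 0 0 0;0 0 0 0;0 0 0 0;0 0 0 0;0 0 0 0;0 0 0 0",
  "hand": 1,
  "squeeze": 80
}}

```text
clock: 4.85
position: [0.4645, 0.1442, 0.1092]
ee_rot: [0.093, 0.698, -0.091, 0.704]
ft_force: [-0.8, -0.7, 2.0]
grip_width: 0.187
```

```bash
python3 - <<'E'
from h import *
from workcell import camera
o=delta((.4625,.1437,.108))
c=camera("wrist");pickle.dump((c,o),open("w3.pkl","wb"));cv2.imwrite("pics/w3.png",c["img"])
E
```

```text
clock 4.85 pos [0.4645 0.1442 0.1092] tool delta [ 0.0012 -0.001  -0.0018] yaw z -14.91 F [-0.8 -0.7  2. ] w 0.187
axes [[0.0085, 0.2573, 0.9663], [0.0012, 0.9663, -0.2574], [-1.0, 0.0033, 0.0079]]
```

View pics/w3.png

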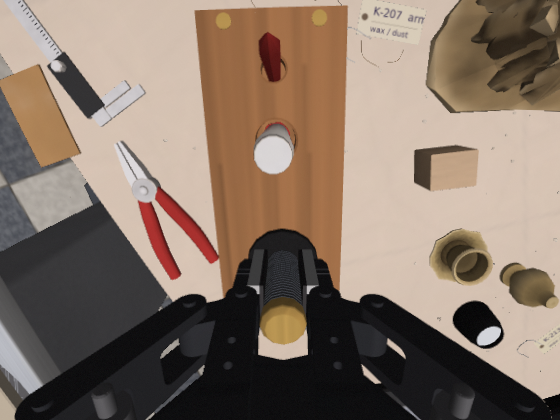

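The punch is gripped: opening 0.187 on the knurled grip, cap at (284,320), jaws either side of it. Now the lift.

{"method": "play_rows", "body": {
  "increments": "-0.015 0 0 0;-0.02 0 0 0;-0.025 0 0 0;-0.025 0 0 0;-0.02 0 0 0;0 0 0 0;0 0 0 0"
}}

```text
clock: 5.6
position: [0.4619, 0.1444, 0.221]
ee_rot: [0.092, 0.699, -0.09, 0.703]
ft_force: [0.1, -0.7, -2.8]
grip_width: 0.188
```

```bash
python3 - <<'E'
from h import *
from workcell import camera
o=delta((.5,-.1218,.215))
c=camera("side");pickle.dump((c,o),open("s4.pkl","wb"));cv2.imwrite("pics/s4.png",cv2.resize(c["img"][130:330,180:400],None,fx=3,fy=3,interpolation=cv2.INTER_CUBIC))
E
```

```text
clock 5.6 pos [0.4619 0.1444 0.221 ] tool delta [ 0.0059 -0.2476  0.1048] yaw z -14.8 F [ 0.1 -0.7 -2.8] w 0.188
axes [[0.0065, 0.2555, 0.9668], [0.0015, 0.9668, -0.2555], [-1.0, 0.0031, 0.0059]]
```

View pics/s4.png

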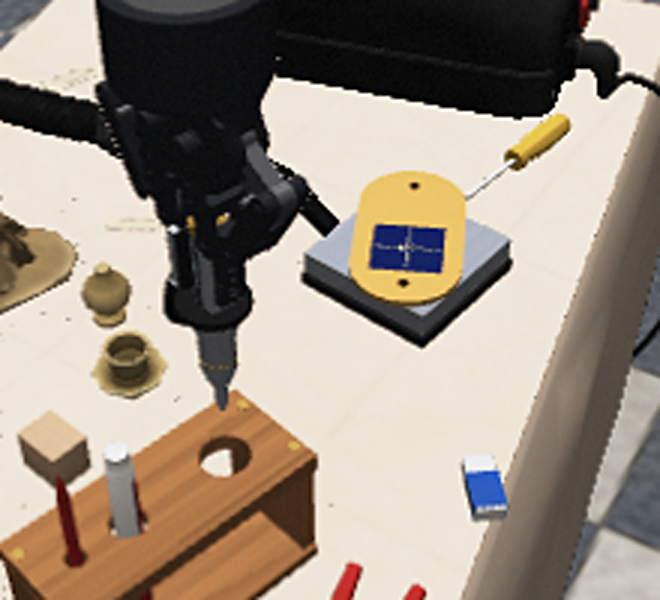

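{"method": "play_rows", "body": {
  "increments": "0 -0.04 0.017 0;0 -0.04 0.017 0;0 -0.04 0.017 0;0 -0.04 0.017 0;0 -0.04 0.017 0;0 -0.04 0.017 0;0 0 0 0;0 0 0 0"
}}

```text
clock: 6.45
position: [0.4963, -0.1216, 0.2112]
ee_rot: [0.091, 0.704, -0.088, 0.699]
ft_force: [1.3, 0.6, -2.8]
grip_width: 0.194
```

```bash
python3 - <<'E'
from h import *
from workcell import camera
s=pickle.load(open("s4.pkl","rb"))[0]
print("hole side",onz(s,(224/3+180,458/3+130),.09),"tip then",onz(s,(254,265),.127))
o=delta((.5,-.1218,.145))
for n in("side","top","wrist"):
  c=camera(n);pickle.dump((c,o),open(n+"5.pkl","wb"));cv2.imwrite("pics/%s5.png"%n,c["img"])
E
```

```text
hole side [0.46029699 0.14525874 0.09      ] tip then [0.46239538 0.14067135 0.127     ]
clock 6.45 pos [ 0.4963 -0.1216  0.2112] tool delta [0.0662 0.0005 0.0041] yaw z -14.5 F [ 1.3  0.6 -2.8] w 0.194
axes [[-0.0061, 0.2503, 0.9681], [0.0056, 0.9681, -0.2503], [-1.0, 0.0039, -0.0073]]
```

View pics/wrist5.png

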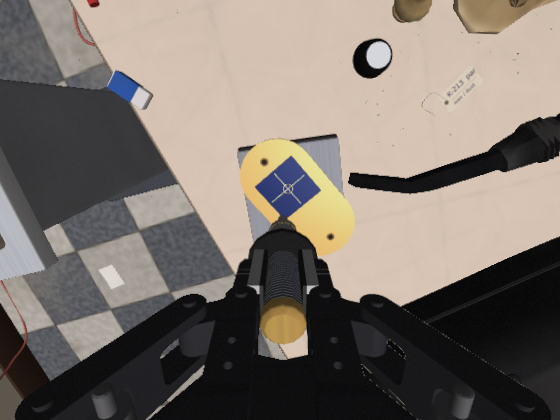

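View pics/side5.png

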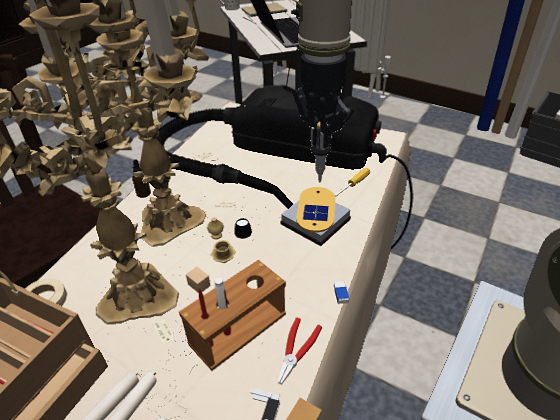

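View pics/top5.png

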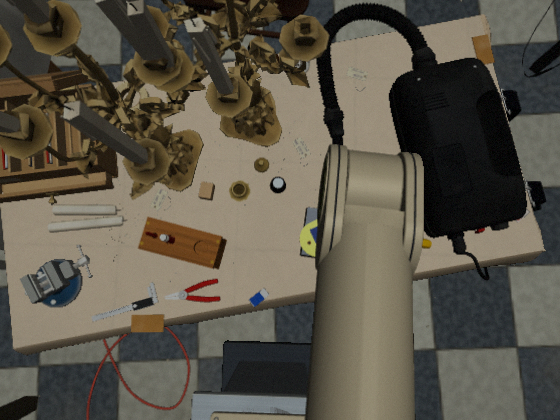

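The wrist view shows the cross at (288,188), with the nose visible just past the guard at (283,222). The side view shows the tip near (320,182). Enlarging these to locate the tip relative to the cross.

```bash
python3 - <<'E'
from h import *
w=pickle.load(open("wrist5.pkl","rb"))[0]["img"];s=pickle.load(open("side5.pkl","rb"))[0]["img"];t=pickle.load(open("top5.pkl","rb"))[0]["img"]
k=lambda i,x,y,n,f:cv2.resize(i[y:y+n,x:x+n],None,fx=f,fy=f,interpolation=cv2.INTER_CUBIC)
cv2.imwrite("pics/z5.png",np.hstack([k(w,240,150,100,4),np.vstack([k(s,290,150,80,5)])]));
cv2.imwrite("pics/z5b.png",np.hstack([k(t,180,220,50,8),k(s,230,260,50,8)]))
E
```

```text
(no output)
```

View pics/z5.png

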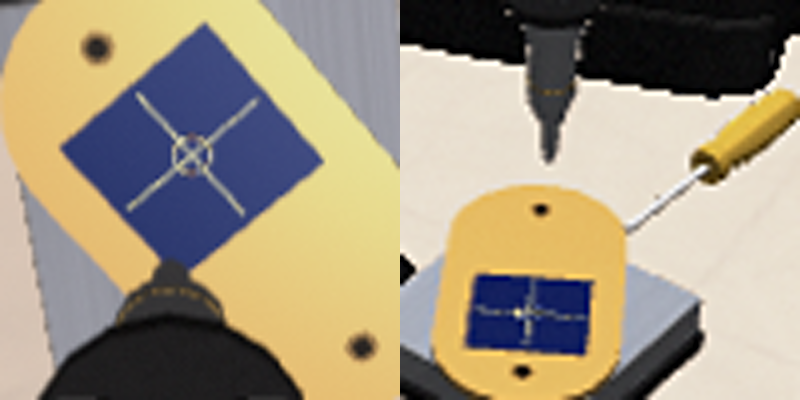

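View pics/z5b.png

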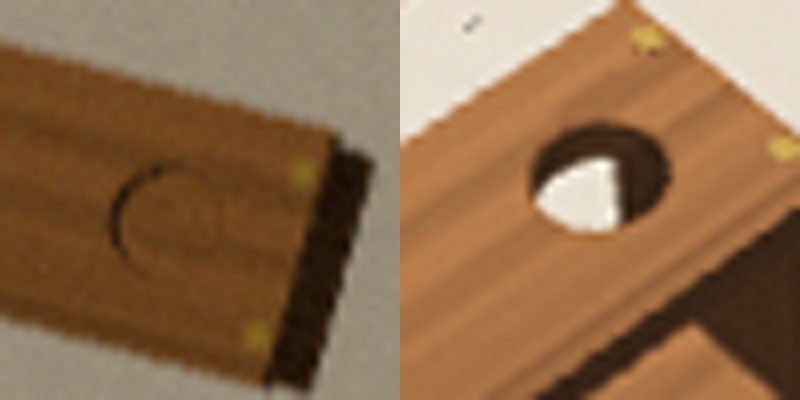

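```bash
python3 - <<'E'
from h import *
w,o=pickle.load(open("wrist5.pkl","rb"));s=pickle.load(open("side5.pkl","rb"))[0];t=pickle.load(open("top5.pkl","rb"))[0]
R=Ro.from_quat(o["ee_rot"]).as_matrix();P=o["position"]
print("hole top/side",onz(t,(200.9,247.5),.09),onz(s,(255,282.2),.09))
print("mark wrist/side",onz(w,(287.5,188.5),.035,o),onz(s,(316,212.6),.035))
X,e=tri(ray(s,(319.8,182.4)),ray(w,(282.8,215),o));print("tip tri",X,e,"tool",R.T@(X-P))
print("tip side at z",onz(s,(319.8,182.4),.117),"wrist at z",onz(w,(282.8,215),.117,o), "nominal along tool x", P+R[:,0]*.094)
E
```

```text
hole top/side [0.46151696 0.14152432 0.09      ] [0.46044019 0.14414357 0.09      ]
mark wrist/side [ 0.5008597  -0.12163765  0.035     ] [ 0.49902261 -0.12169306  0.035     ]
tip tri [ 0.49505258 -0.12343661  0.11520176] [np.float64(0.0009358389825251345), np.float64(0.000935838982524948)] tool [ 9.59737960e-02 -2.44049960e-03 -3.84147357e-05]
tip side at z [ 0.49335537 -0.122169    0.117     ] wrist at z [ 0.49592109 -0.1221626   0.117     ] nominal along tool x [ 0.49571281 -0.12109452  0.11718471]
```

{"method": "play_rows", "body": {
  "increments": "0.02 0.001 0.003 0;0.02 0.0005 0.002 0;0.015 0 0 0;0 0 0 0;0 0 0 0"
}}

```text
clock: 7.1
position: [0.5025, -0.1137, 0.1563]
ee_rot: [0.087, 0.703, -0.083, 0.701]
ft_force: [0.9, -0.0, -2.0]
grip_width: 0.189
```

```bash
python3 - <<'E'
from h import *
from workcell import camera
o=delta((.5,-.1218,.145))
k=lambda i,x,y,n,f:cv2.resize(i[y:y+n,x:x+n],None,fx=f,fy=f,interpolation=cv2.INTER_CUBIC)
s=camera("side");w=camera("wrist");pickle.dump((s,w,o),open("6.pkl","wb"))
cv2.imwrite("pics/z6.png",np.hstack([k(w["img"],240,150,100,4),k(s["img"],290,160,80,5)]))
E
```

```text
clock 7.1 pos [ 0.5025 -0.1137  0.1563] tool delta [ 0.0113 -0.0085 -0.0005] yaw z -13.82 F [ 0.9 -0.  -2. ] w 0.189
axes [[-0.0031, 0.2388, 0.9711], [0.0048, 0.9711, -0.2388], [-1.0, 0.0039, -0.0041]]
```

View pics/z6.png

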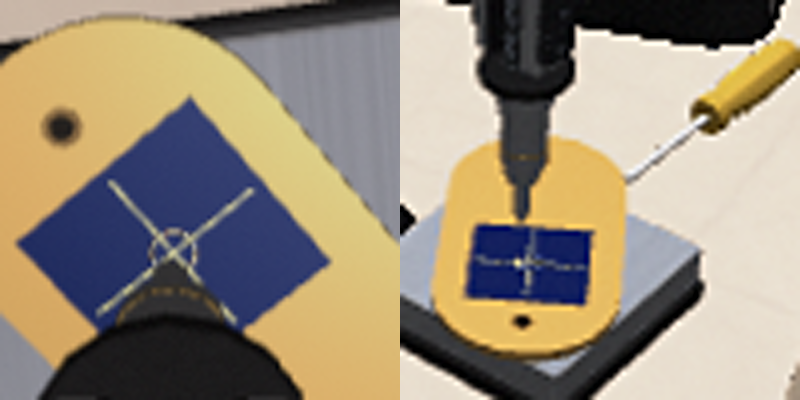

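```bash
python3 - <<'E'
from h import *
s,w,o=pickle.load(open("6.pkl","rb"));R=Ro.from_quat(o["ee_rot"]).as_matrix();z=o["position"][2]-.0945
for n,a in(("w",(onz(w,(283.25,212.5),.035,o)-onz(w,(282.8,214.7),z,o))),("s",onz(s,(315.6,212.6),.035)-onz(s,(314.4,203.6),z))):print(n,a,"tool",R.T@a)
a=np.array([.5005,-.1218,.035])-(o["position"]+R[:,0]*.0945+R[:,1]*-.001);print("nominal",a,R.T@a)
E
```

```text
w [-0.00134408 -0.00701189 -0.02679429] tool [ 0.02676426 -0.00723541  0.00047997]
s [-0.00154146 -0.00395376 -0.02679429] tool [ 0.02677958 -0.00431293 -0.00044198]
nominal [-0.00149843 -0.00753947 -0.02679189] [ 0.0267598  -0.00778457  0.00045605]
```

{"method": "play_rows", "body": {
  "increments": "0 -0.0065 0 0;0 0 0 0;0.01 0 0 0;0.009 0 0 0;0 0 0 0;0 0 0 0"
}}

```text
clock: 7.8
position: [0.5017, -0.1214, 0.1376]
ee_rot: [0.087, 0.702, -0.084, 0.702]
ft_force: [0.8, -0.3, -2.9]
grip_width: 0.191
```

```bash
cat > look.py <<'E'
import sys
from h import *
from workcell import camera
o=delta((.5,-.1218,.1295))
k=lambda i,x,y,n,f:cv2.resize(i[y:y+n,x:x+n],None,fx=f,fy=f,interpolation=cv2.INTER_CUBIC)
s=camera("side");w=camera("wrist");pickle.dump((s,w,o),open(sys.argv[1]+".pkl","wb"))
cv2.imwrite("pics/z%s.png"%sys.argv[1],np.hstack([k(w["img"],240,170,80,5),k(s["img"],295,180,50,8)]))
E
python3 look.py 7
```

```text
clock 7.8 pos [ 0.5017 -0.1214  0.1376] tool delta [ 0.0081 -0.0008 -0.0015] yaw z -13.89 F [ 0.8 -0.3 -2.9] w 0.191
axes [[0.0001, 0.24, 0.9708], [0.0033, 0.9708, -0.24], [-1.0, 0.0033, -0.0007]]
```

View pics/z7.png

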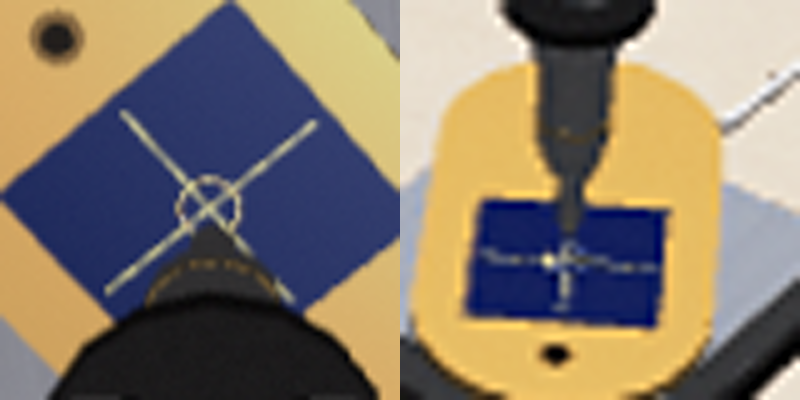

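```bash
python3 - <<'E'
from h import *
s,w,o=pickle.load(open("7.pkl","rb"));R=Ro.from_quat(o["ee_rot"]).as_matrix();z=o["position"][2]-.0945
for n,a in(("w",(onz(w,(282,211.2),.035,o)-onz(w,(282,214.4),z,o))),("s",onz(s,(315.75,212.8),.035)-onz(s,(316.1,209),z))):print(n,a,"tool",R.T@a)
a=tri(ray(s,(316.1,209)),ray(w,(282,214.4),o));print(a);b=tri(ray(s,(315.75,212.8)),ray(w,(282,211.2),o));print(b);print(R.T@(b[0]-a[0]))
E
```

```text
w [ 3.04048329e-06  3.80551536e-05 -8.13929248e-03] tool [ 8.13937431e-03  1.11784409e-05 -5.59716442e-07]
s [-0.00108244  0.00279756 -0.00813929] tool [ 0.00814843  0.00242947 -0.00171663]
(array([ 0.50062566, -0.12230334,  0.04342695]), [np.float64(0.0010741284745431122), np.float64(0.0010741284745430825)])
(array([ 0.50078971, -0.12272138,  0.03268193]), [np.float64(0.0005601888457302985), np.float64(0.000560188845730405)])
[ 0.01074359 -0.00040142  0.00026702]
```

{"method": "play_rows", "body": {
  "increments": "0.003 0.0008 -0.0006 0;0.003 0 0 0;0 0 0 0;0 0 0 0"
}}

```text
clock: 8.3
position: [0.5016, -0.1203, 0.1318]
ee_rot: [0.086, 0.702, -0.084, 0.702]
ft_force: [-0.4, -0.2, -2.3]
grip_width: 0.189
```

```bash
python3 look.py 8
```

```text
clock 8.3 pos [ 0.5016 -0.1203  0.1318] tool delta [ 0.0022 -0.0019 -0.0012] yaw z -13.87 F [-0.4 -0.2 -2.3] w 0.189
axes [[0.001, 0.2397, 0.9708], [0.003, 0.9708, -0.2397], [-1.0, 0.0032, 0.0003]]
```

View pics/z8.png

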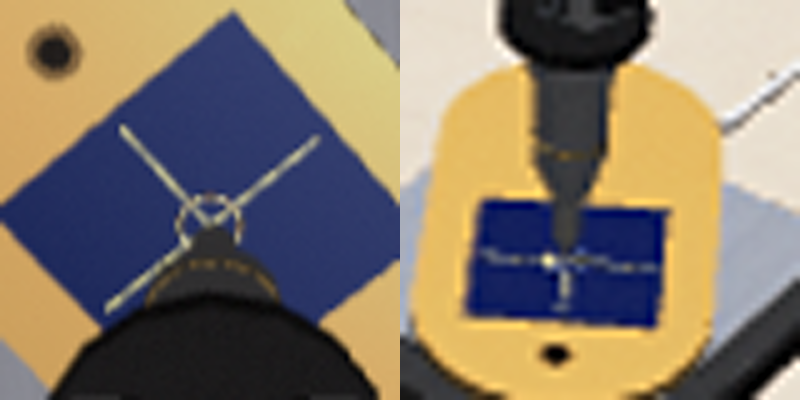

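{"method": "play_rows", "body": {
  "increments": "0.002 0 0 0;0.002 0 0 0;0 0 0 0"
}}

```text
clock: 8.7
position: [0.5021, -0.1204, 0.1283]
ee_rot: [0.086, 0.701, -0.084, 0.703]
ft_force: [-2.3, -0.6, 3.2]
grip_width: 0.191
```

```bash
python3 look.py 9
```

```text
clock 8.7 pos [ 0.5021 -0.1204  0.1283] tool delta [-0.0012 -0.0018 -0.0017] yaw z -13.88 F [-2.3 -0.6  3.2] w 0.191
axes [[0.002, 0.2399, 0.9708], [0.0025, 0.9708, -0.2399], [-1.0, 0.0029, 0.0013]]
```

View pics/z9.png

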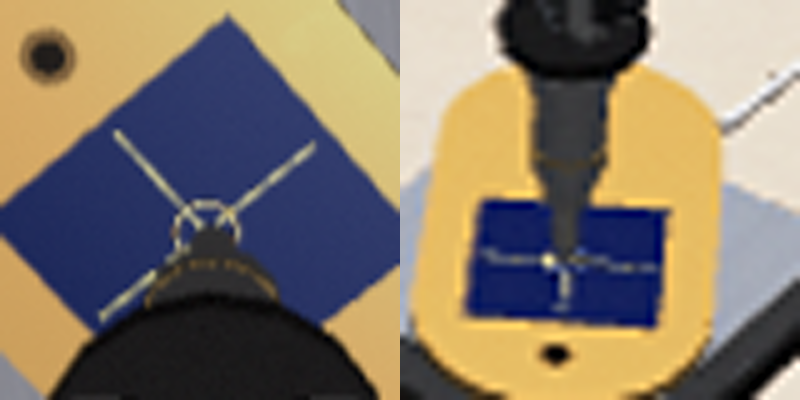

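The point is on the cross with about 5 N. The side view has the tip at (567,260) and the cross at (566,262), and the wrist view agrees to about 1 mm. Now I'll press.

{"method": "play_rows", "body": {
  "increments": "0.003 0 0 0;0.003 0 0 0;0.003 0 0 0"
}}

```text
clock: 9.1
position: [0.5025, -0.1204, 0.1204]
ee_rot: [0.086, 0.701, -0.085, 0.703]
ft_force: [-3.9, 1.2, 9.4]
grip_width: 0.188
```

```bash
python3 look.py 10
```

```text
clock 9.1 pos [ 0.5025 -0.1204  0.1204] tool delta [-0.0091 -0.0019 -0.0021] yaw z -13.89 F [-3.9  1.2  9.4] w 0.188
axes [[0.0029, 0.24, 0.9708], [0.0017, 0.9708, -0.24], [-1.0, 0.0024, 0.0024]]
```

View pics/z10.png

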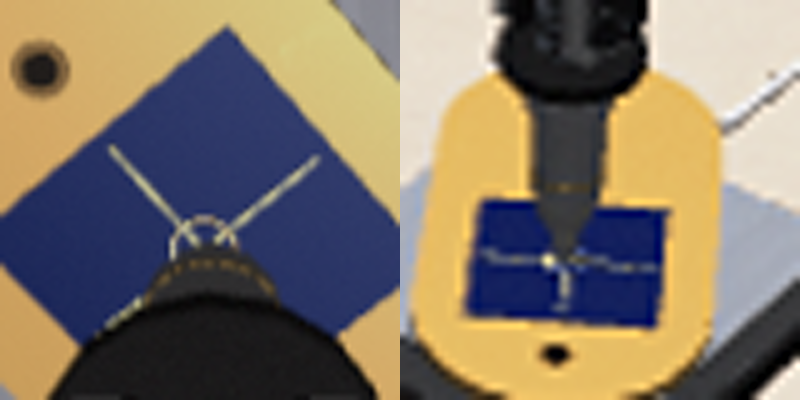

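{"method": "play_rows", "body": {
  "increments": "0.002 0 -0.0003 0;0 0 0 0"
}}

```text
clock: 9.4
position: [0.5023, -0.1204, 0.1184]
ee_rot: [0.086, 0.701, -0.085, 0.703]
ft_force: [-3.3, 0.4, 6.8]
grip_width: 0.187
```

{"method": "play_rows", "body": {
  "increments": "0.0015 0 -0.0003 0;0 0 0 0"
}}

```text
clock: 9.6
position: [0.5023, -0.1204, 0.1174]
ee_rot: [0.086, 0.701, -0.085, 0.703]
ft_force: [-3.5, 1.0, 7.5]
grip_width: 0.185
```

{"method": "play_rows", "body": {
  "increments": "0.002 0 -0.0003 0;0 0 0 0"
}}

```text
clock: 9.8
position: [0.5023, -0.1203, 0.1162]
ee_rot: [0.086, 0.7, -0.085, 0.703]
ft_force: [-4.3, 0.7, 8.2]
grip_width: 0.188
```

```bash
python3 look.py 11
```

```text
clock 9.8 pos [ 0.5023 -0.1203  0.1162] tool delta [-0.0134 -0.002  -0.0018] yaw z -13.89 F [-4.3  0.7  8.2] w 0.188
axes [[0.0044, 0.2401, 0.9707], [0.0005, 0.9707, -0.2401], [-1.0, 0.0015, 0.0041]]
```

View pics/z11.png

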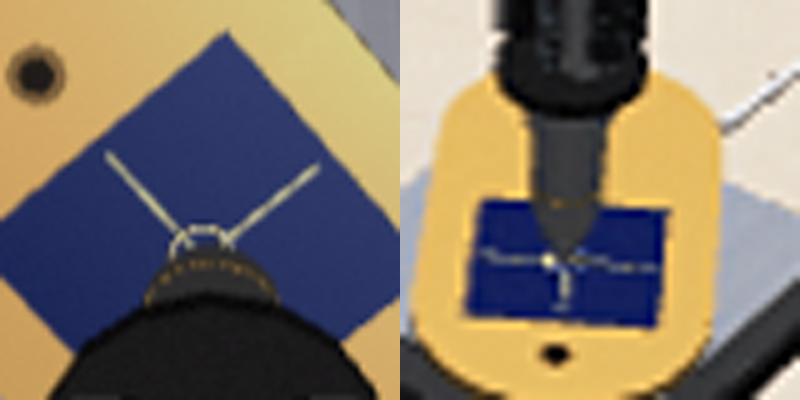

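The force fell from 9.4 to 6.8 N and stayed about 6 N below the spring line at 13 mm of travel. The guard hasn't moved in the jaws, so the punch tripped with its point still on the cross. Lifting off.

{"method": "play_rows", "body": {
  "increments": "-0.008 0 0 0;-0.015 0 0 0;-0.02 0 0 0;-0.025 0 0 0;-0.025 0 0 0;-0.01 0 0 0;0 0 0 0;0 0 0 0"
}}

```text
clock: 10.7
position: [0.5012, -0.1201, 0.2233]
ee_rot: [0.086, 0.701, -0.085, 0.703]
ft_force: [0.4, 0.2, -3.4]
grip_width: 0.193
```

```bash
python3 - <<'E'
from h import *
from workcell import camera
o=delta((.463,.143,.225))
w=camera("wrist");pickle.dump((w,o),open("w12.pkl","wb"))
k=lambda i,x,y,n,f:cv2.resize(i[y:y+n,x:x+n],None,fx=f,fy=f,interpolation=cv2.INTER_CUBIC)
cv2.imwrite("pics/w12.png",np.hstack([w["img"],k(w["img"],240,140,100,4)[:420].copy() if 0 else cv2.copyMakeBorder(k(w["img"],240,140,60,4),0,180,0,0,cv2.BORDER_CONSTANT)]))
E
```

```text
clock 10.7 pos [ 0.5012 -0.1201  0.2233] tool delta [-0.0015  0.2463 -0.1001] yaw z -13.86 F [ 0.4  0.2 -3.4] w 0.193
axes [[0.0038, 0.2395, 0.9709], [0.0013, 0.9709, -0.2395], [-1.0, 0.0021, 0.0034]]
```

View pics/w12.png

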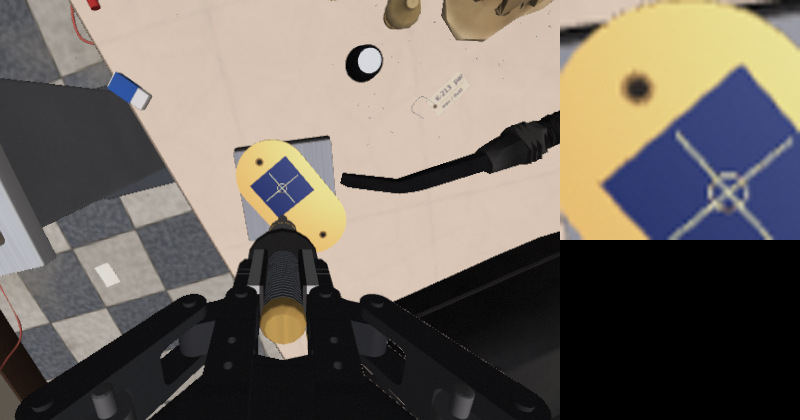

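The plate hasn't moved and the punch sits in the jaws as before. Going back over the rack.

{"method": "play_rows", "body": {
  "increments": "0 0.04 -0.0163 0;0 0.04 -0.0163 0;0 0.04 -0.0163 0;0 0.04 -0.0163 0;0 0.04 -0.0163 0;0 0.038 -0.0155 0;0 0 0 0;0 0 0 0;0 0 0 0"
}}

```text
clock: 11.65
position: [0.4579, 0.1413, 0.2133]
ee_rot: [0.087, 0.706, -0.086, 0.698]
ft_force: [-1.1, -0.0, -2.8]
grip_width: 0.191
```

```bash
cat > look2.py <<'E'
import sys
from h import *
from workcell import camera
o=delta((.4625,.143,.225))
s=camera("side");w=camera("wrist");pickle.dump((s,w,o),open(sys.argv[1]+".pkl","wb"))
k=lambda i,x,y,n,f:cv2.resize(i[y:y+n,x:x+n],None,fx=f,fy=f,interpolation=cv2.INTER_CUBIC)
cv2.imwrite("pics/r%s.png"%sys.argv[1],np.hstack([k(w["img"],230,160,100,4),k(s["img"],225,230,70,400/70)]))
E
python3 look2.py 13
```

```text
clock 11.65 pos [0.4579 0.1413 0.2133] tool delta [-0.0117  0.0028  0.0039] yaw z -14.02 F [-1.1 -0.  -2.8] w 0.191
axes [[-0.0105, 0.2422, 0.9702], [0.0027, 0.9702, -0.2422], [-0.9999, 0.0, -0.0108]]
```

View pics/r13.png

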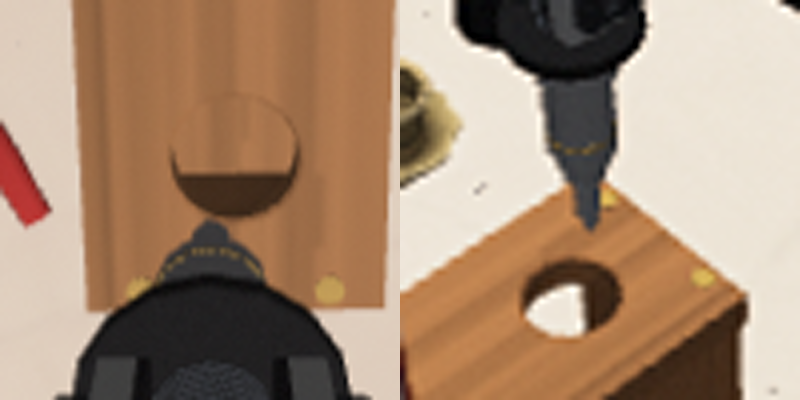

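```bash
python3 - <<'E'
from h import *
s,w,o=pickle.load(open("13.pkl","rb"));R=Ro.from_quat(o["ee_rot"]).as_matrix();z=o["position"][2]-.0945
hw=onz(w,(289,198.75),.09,o);hs=onz(s,(254.9,282.15),.09);tw=onz(w,(282.6,214.6),z,o);ts=onz(s,(258.4,270.25),z)
print("hole",hw,hs,"tip",tw,ts,"nom tip",o["position"]+R[:,0]*.0945-R[:,1]*.001)
print("w",hw-tw,R.T@(hw-tw));print("s",hs-ts,R.T@(hs-ts))
E
```

```text
hole [0.46363985 0.14432161 0.09      ] [0.4606436  0.14414689 0.09      ] tip [0.45706846 0.1407219  0.11881934] [0.45454969 0.14014082 0.11881934] nom tip [0.45670304 0.14055958 0.11882486]
w [ 0.00657139  0.00359972 -0.02881934] [0.02875816 0.00508296 0.00581615]
s [ 0.0060939   0.00400607 -0.02881934] [0.02876426 0.00536157 0.00525449]
```

{"method": "play_rows", "body": {
  "increments": "0 0.0052 0.0055 0;0 0 0 0;0 0 0 0;0.01 0 0 0;0.01 0 0 0;0 0 0 0;0 0 0 0"
}}

```text
clock: 12.45
position: [0.4658, 0.1414, 0.1907]
ee_rot: [0.089, 0.706, -0.089, 0.697]
ft_force: [0.6, 0.4, -2.0]
grip_width: 0.192
```

```bash
python3 look2.py 14
```

```text
clock 12.45 pos [0.4658 0.1414 0.1907] tool delta [-0.0343  0.0007 -0.004 ] yaw z -14.42 F [ 0.6  0.4 -2. ] w 0.192
axes [[-0.0115, 0.249, 0.9684], [0.0019, 0.9685, -0.249], [-0.9999, -0.0011, -0.0116]]
```

View pics/r14.png

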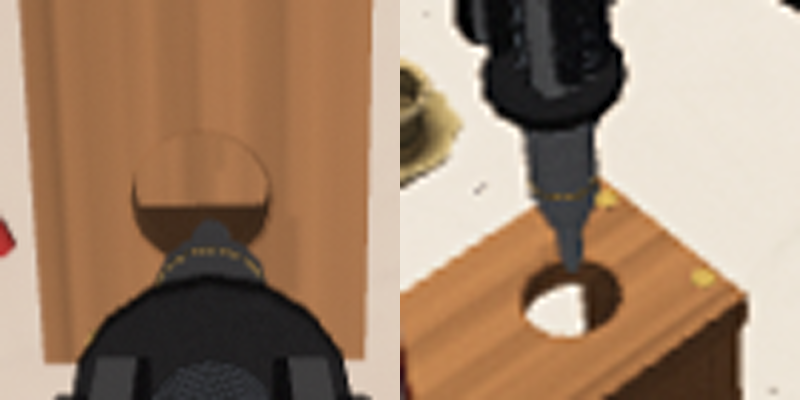

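```bash
python3 - <<'E'
from h import *
s,w,o=pickle.load(open("14.pkl","rb"));R=Ro.from_quat(o["ee_rot"]).as_matrix();z=o["position"][2]-.0945
hw=onz(w,(280.5,209.25),.09,o);hs=onz(s,(254.9,282.15),.09);tw=onz(w,(282.6,214.6),z,o);ts=onz(s,(254.9,276.9),z)
print("hole",hw,hs,"tip",tw,ts)
print("w",hw-tw,R.T@(hw-tw));print("s",hs-ts,R.T@(hs-ts))
E
```

```text
hole [0.46373953 0.14363199 0.09      ] [0.4606436  0.14414689 0.09      ] tip [0.46485645 0.14072031 0.09617431] [0.46394416 0.13911561 0.09617431]
w [-0.00111692  0.00291169 -0.00617431] [ 0.00619208  0.00254831 -0.00173544]
s [-0.00330056  0.00503128 -0.00617431] [ 0.00622102  0.0040573  -0.004378  ]
```

{"method": "play_rows", "body": {
  "increments": "0 0.003 -0.0025 0;0 0 0 0;0.012 0 0 0;0.012 0 0 0;0.006 0 0 0;0 0 0 0;0 0 0 0"
}}

```text
clock: 13.25
position: [0.4636, 0.1454, 0.1582]
ee_rot: [0.089, 0.705, -0.089, 0.698]
ft_force: [-0.1, 0.8, -2.7]
grip_width: 0.19
```

```bash
python3 look2.py 15
```

```text
clock 13.25 pos [0.4636 0.1454 0.1582] tool delta [-0.0668 -0.0026 -0.0012] yaw z -14.4 F [-0.1  0.8 -2.7] w 0.19
axes [[-0.0111, 0.2487, 0.9685], [0.0018, 0.9686, -0.2487], [-0.9999, -0.001, -0.0112]]
```

View pics/r15.png

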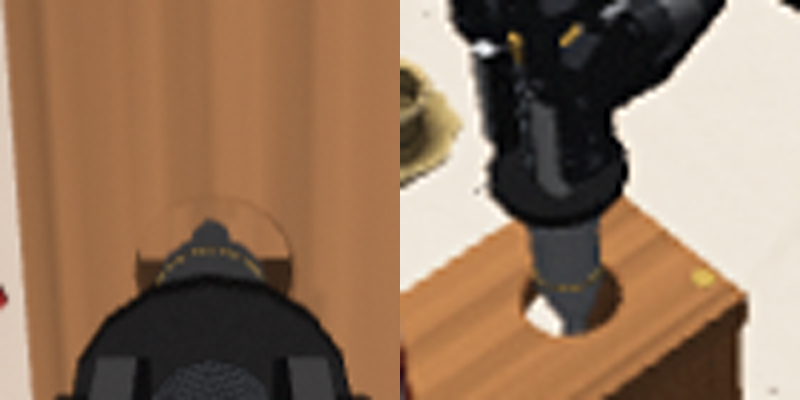

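```bash
python3 - <<'E'
from h import *
s,w,o=pickle.load(open("15.pkl","rb"));R=Ro.from_quat(o["ee_rot"]).as_matrix();P=o["position"]
# rim points of hole in zoomed wrist view -> circle centre given radius
from scipy.optimize import least_squares
pts=[(214,196),(150,222),(280,222),(136,250),(293,255),(137,275)]
X=np.array([onz(w,(u/4+230,v/4+160),.09,o)[:2] for u,v in pts])
print(X.round(4))
r=least_squares(lambda c:np.hypot(*(X-c).T)-.0145,X.mean(0)-[0,.005]);print("hole",r.x,r.fun.round(4))
A=P+R[:,0]*(P[2]-.09);print("axis at .09",A, "tool err",R.T@np.array([*(r.x-A[:2]),0]))
tip=onz(w,(211/4+230,219/4+160),P[2]-.0945,o);print("tip wrist",tip,"side hole",onz(s,(254.9,282.15),.09))
E
```

```text
[[0.4669 0.1576]
 [0.4545 0.1556]
 [0.4772 0.1499]
 [0.4506 0.151 ]
 [0.478  0.1431]
 [0.4494 0.1463]]
hole [0.46354089 0.1439477 ] [-0.0005  0.0003  0.0004  0.0003 -0.     -0.0002]
axis at .09 [0.46284739 0.14550234 0.09000429] tool err [-1.04428822e-05 -1.33327238e-03  1.05836414e-03]
tip wrist [0.46275466 0.14458798 0.06368725] side hole [0.4606436  0.14414689 0.09      ]
```

{"method": "play_rows", "body": {
  "increments": "0 -0.0008 0.0013 0;0.01 0 0 0;0.01 0 0 0;0.008 0 0 0;0 0 0 0;0 0 0 0"
}}

```text
clock: 13.95
position: [0.4648, 0.1441, 0.1281]
ee_rot: [0.089, 0.705, -0.089, 0.698]
ft_force: [-0.6, -0.5, -3.3]
grip_width: 0.19
```

```bash
python3 look2.py 16
```

```text
clock 13.95 pos [0.4648 0.1441 0.1281] tool delta [-0.0969 -0.0017 -0.0029] yaw z -14.43 F [-0.6 -0.5 -3.3] w 0.19
axes [[-0.0102, 0.2492, 0.9684], [0.0018, 0.9685, -0.2492], [-0.9999, -0.0008, -0.0103]]
```

View pics/r16.png

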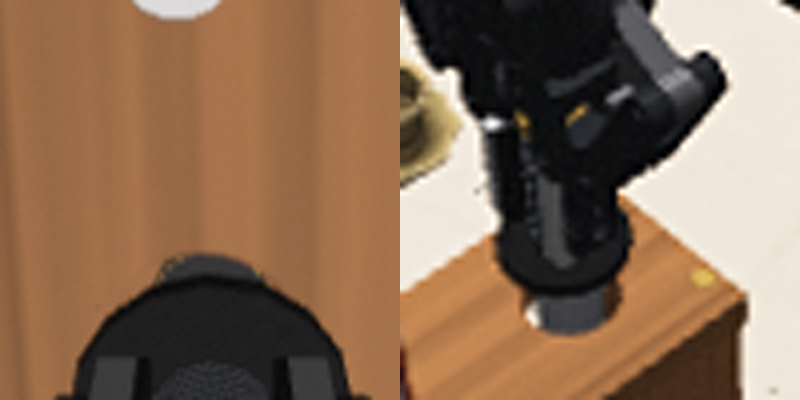

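{"method": "play_rows", "body": {
  "increments": "0.006 0.0006 -0.0006 0;0.005 0 0 0;0 0 0 0;0 0 0 0"
}}

```text
clock: 14.45
position: [0.4647, 0.1451, 0.117]
ee_rot: [0.089, 0.705, -0.089, 0.698]
ft_force: [-0.0, -0.2, -2.0]
grip_width: 0.189
```

{"method": "play_rows", "body": {
  "increments": "0.003 0 0 0;0.002 0 0 0;0 0 0 0"
}}

```text
clock: 14.75
position: [0.4648, 0.1451, 0.1117]
ee_rot: [0.089, 0.704, -0.089, 0.699]
ft_force: [-0.1, -0.5, -2.9]
grip_width: 0.189
```

```bash
python3 look2.py 17
```

```text
clock 14.75 pos [0.4648 0.1451 0.1117] tool delta [-0.1133 -0.0026 -0.0027] yaw z -14.44 F [-0.1 -0.5 -2.9] w 0.189
axes [[-0.0083, 0.2493, 0.9684], [0.0019, 0.9684, -0.2493], [-1.0, -0.0002, -0.0085]]
```

View pics/r17.png

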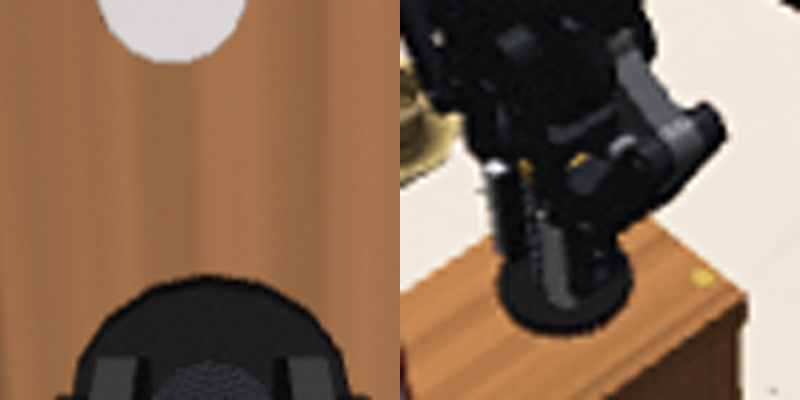

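{"method": "play_rows", "body": {
  "increments": "0.002 0 0 0;0 0 0 0"
}}

```text
clock: 15.05
position: [0.465, 0.1452, 0.1099]
ee_rot: [0.089, 0.704, -0.088, 0.699]
ft_force: [0.3, -0.2, -2.7]
grip_width: 0.191
```

{"method": "play_rows", "body": {
  "increments": "0.001 0 0 0;0 0 0 0"
}}

```text
clock: 15.25
position: [0.4652, 0.1453, 0.1094]
ee_rot: [0.089, 0.704, -0.089, 0.699]
ft_force: [0.0, -0.2, -3.0]
grip_width: 0.199
```

{"method": "play_rows", "body": {
  "increments": "0.001 0 0 0;0 0 0 0;0.001 0 0 0;0 0 0 0"
}}

```text
clock: 15.65
position: [0.4653, 0.1454, 0.1094]
ee_rot: [0.089, 0.704, -0.089, 0.699]
ft_force: [-1.0, -0.9, -2.6]
grip_width: 0.188
```

{"method": "play_rows", "body": {
  "increments": "0.002 0 0 0;0 0 0 0"
}}

```text
clock: 15.85
position: [0.4654, 0.1454, 0.1095]
ee_rot: [0.088, 0.704, -0.09, 0.699]
ft_force: [-1.1, -1.0, -2.7]
grip_width: 0.191
```

```bash
python3 -c "
from workcell import get_obs;o=get_obs();print(o['joint_pos'].round(3),o['tau'].round(1),o['torque'].round(2),o['joint_velocities'].round(3))"; python3 look2.py 18; python3 -c "
import pickle,cv2
s,w,o=pickle.load(open('18.pkl','rb'));cv2.imwrite('pics/w18.png',w['img']);cv2.imwrite('pics/s18.png',cv2.resize(s['img'][120:330,160:360],None,fx=2.8,fy=2.8))"
```

```text
[ 0.307  0.239 -0.769  1.93   0.189  1.052 -0.796] [  0.  -43.7  -6.1 -36.6   0.1  -0.1  -0. ] [-0.07  0.21  0.05] [ 0.    -0.008  0.001 -0.005 -0.004  0.009  0.   ]
clock 15.85 pos [0.4654 0.1454 0.1095] tool delta [-0.1155 -0.0034 -0.0029] yaw z -14.45 F [-1.1 -1.  -2.7] w 0.191
axes [[-0.0067, 0.2495, 0.9683], [-0.0013, 0.9684, -0.2495], [-1.0, -0.0029, -0.0061]]
```

View pics/w18.png

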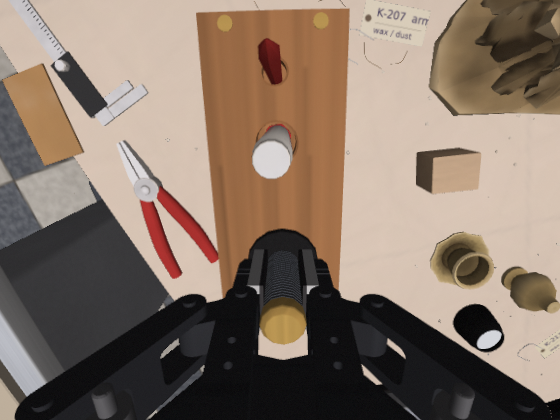

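View pics/s18.png

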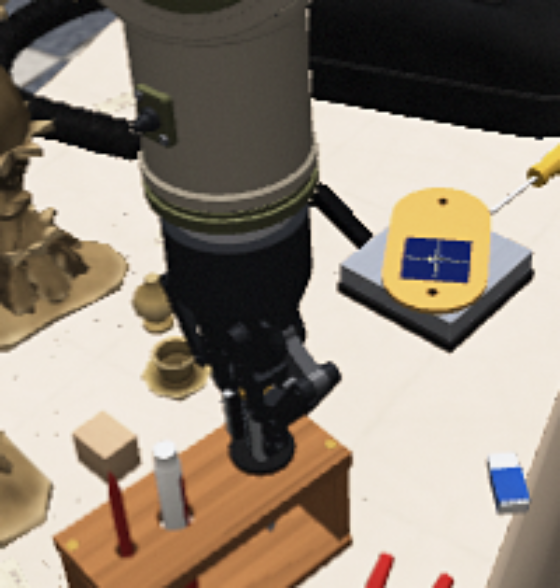

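The guard is down on the board: TCP z is 0.1095, against 0.1092 when I first gripped it, and it won't go any lower. Releasing.

{"method": "play_rows", "body": {
  "increments": "0 0 0 0;0 0 0 0;0 0 0 0;0 0 0 0;0 0 0 0;0 0 0 0;0 0 0 0",
  "hand": -1,
  "squeeze": 20
}}

```text
clock: 16.65
position: [0.4663, 0.1457, 0.1088]
ee_rot: [0.089, 0.703, -0.089, 0.7]
ft_force: [0.4, -1.2, 1.1]
grip_width: 0.999
```

{"method": "play_rows", "body": {
  "increments": "-0.01 0 0 0;-0.02 0 0 0;-0.03 0 0 0;-0.03 0 0 0;-0.03 0 0 0;0 0 0 0;0 -0.03 0 0;0 -0.03 0 0;0 -0.03 0 0;0 -0.02 0 0;0 0 0 0;0 0 0 0"
}}

```text
clock: 17.85
position: [0.4377, 0.0379, 0.2387]
ee_rot: [0.088, 0.702, -0.087, 0.701]
ft_force: [-1.2, 0.5, 0.2]
grip_width: 1.0
```

```bash
python3 - <<'E'
from h import *
from workcell import camera
o=delta((.4625,.143,.225))
w=camera("wrist");s=camera("side");t=camera("top");pickle.dump((w,s,t,o),open("end.pkl","wb"))
cv2.imwrite("pics/wend.png",w["img"])
k=lambda i,x,y,n,f:cv2.resize(i[y:y+n,x:x+n],None,fx=f,fy=f,interpolation=cv2.INTER_CUBIC)
cv2.imwrite("pics/end.png",np.hstack([k(s["img"],200,230,80,5),k(s["img"],290,170,80,5)]))
E
```

```text
clock 17.85 pos [0.4377 0.0379 0.2387] tool delta [ 0.0139  0.1079 -0.0017] yaw z -14.18 F [-1.2  0.5  0.2] w 1.0
axes [[-0.0017, 0.245, 0.9695], [0.0023, 0.9695, -0.245], [-1.0, 0.0018, -0.0022]]
```

View pics/wend.png

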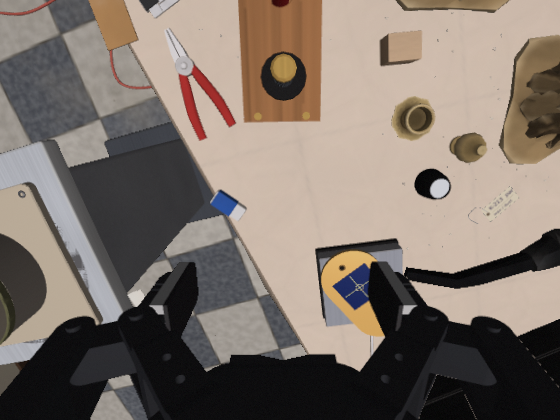

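View pics/end.png

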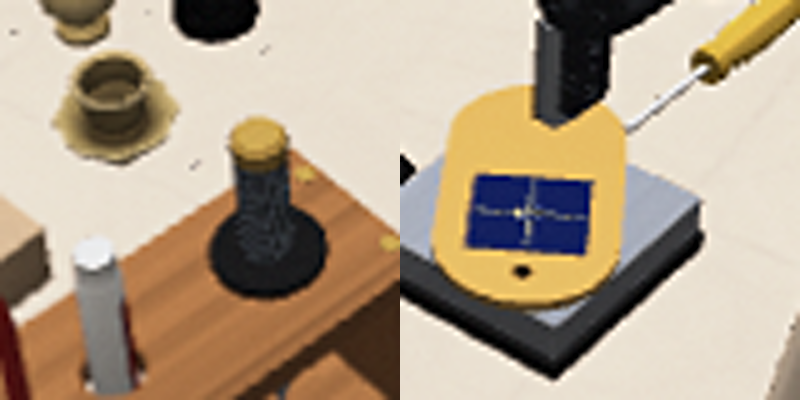

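```bash
python3 - <<'E'
from h import *
w,s,t,o=pickle.load(open("end.pkl","rb"))
print("cap side",onz(s,(251.8,256.2),.149),"guard side",onz(s,(253.8,279.6),.096),"hole side .4605 .1441")
print("wrist cap",onz(w,(284,66),.149,o),"guard",onz(w,(283.5,76),.096,o))
a=s["img"].astype(int);m=((a[...,0]>a[...,2]+40)).astype(np.uint8)*255
M=cv2.moments(blob(m,(290,190,60,45)));print("patch now",M["m10"]/M["m00"],M["m01"]/M["m00"],"start 315.3,212.3")
c0=pickle.load(open("side0.pkl","rb"))["img"]
d=cv2.absdiff(c0,s["img"]).max(2)[215:270,205:255];print("bystander diff px (pan/loupe area)",(d>60).sum())
E
```

```text
cap side [0.4631081  0.14334792 0.149     ] guard side [0.46203593 0.14473064 0.096     ] hole side .4605 .1441
wrist cap [0.46566816 0.14427128 0.149     ] guard [0.46529629 0.14367085 0.096     ]
patch now 315.3327464788732 212.32218309859155 start 315.3,212.3
bystander diff px (pan/loupe area) 30
```

```bash
python3 -c "
from workcell import workorder,get_obs
print(workorder.hand_in(), get_obs()['clock'])"
```

```text
the job is handed in; nothing more can be done
the job is handed in; nothing more can be done
```

I tripped the punch on the scribed cross and put it back upright in its rack hole. I then let go and handed the job in about 18 s into the 54 s allowed.

**Punching:** The camera views put the point within about 1 mm of the cross before I pressed. I judged the trip from the force, because the joint value can't be read. It dropped from 9.4 to 6.8 N and stayed about 6 N below the spring line at 13 mm of travel, and the punch had not slipped in the jaws. No dent could be seen in the pictures afterwards.

**Last checks:**
- **Punch:** it hangs within about 2 mm of the hole centre and within about 1° of its starting angle. The guard is at its original height within what the pictures can show.
- **Plate:** the blue patch is within 0.1 pixel of where it started.
- **Bystanders:** the pan and loupe area looks unchanged, apart from 30 differing pixels that I did not trace. I only judged the screwdriver by eye, and it looks undisturbed.
- **Robot:** the gripper is open and well clear of everything.

**Disagreements:**
- The side and wrist cameras differed by 2–3 mm in absolute position. I worked from offsets between the tip and its target, and where the two views still differed by 1–3 mm I steered between them.
- In the last lowering steps the hand stopped at its seated height, but the contact force hardly rose. I took the height and the pictures as proof that the punch was seated.

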